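Clamp a brake lining block in the bonding jig with its draw latch

TASK

Clamp the lining block in the bonding jig: hook the latch's loop over the keeper on the sliding jaw so that its crossbar sits under the keeper's nose, then swing the lever back over centre and press it down until it stays on its rest and the block is held tight. Feel for the keeper gently, as its height is not known exactly, instead of ramming the crossbar on to it, do not force the lever into its rubber rest, and leave the other things on the bench alone.

Things in the scene. Friction and masses are not known exactly. Their poses are not given: they have to be found in the camera images.
- jig: Grey cast bonding jig fixed to the bench, 190 x 130 mm. Origin on the bench, x level from the lever's end (robot side) to the keeper's end, z up; the latch works in its x-z plane at y = 0. From -x to +x: post with rubber lever rest (76 mm high), fixed jaw (62 mm high, face at x = -30 mm) carrying the latch, lining block, sliding jaw (55 mm high) carrying the keeper.
- lever_pivot (a point): Axis of the lever, at (-55, 0, 80) mm in the jig. The loop hangs on the lever by two pins 16 mm from this axis; the pins' direction is 0.244 rad ahead of the handle's (larger angle). With the loop hooked and its slack drawn out the lever stands between 1.5 and 2.1 rad; from there push it on to 3.14.
- lever (a joint): Lever angle (rad): 0 points level to the jig's +x, 1.57 straight up, 3.14 down flat on the rubber rest, pointing to -x. Stays where it is left (1 N of friction at its tip). With the loop hooked it is stiffest at 2.3 to 2.7 (some 6 N at the tip), passes centre near 3.0 and then stays down, reading about 3.15. The rest yields: over 3.19 it is being forced (over some 30 N).
- lever_tip (a point): Near the free end of the lever's flat steel handle, 60 mm from the pivot. The handle is 26 mm wide, 4 mm thick and reaches from 22 to 67 mm from the pivot; the face that looks to +x when upright, and up when down, lies in a plane through the pivot axis.
- loop: The loop: two 7 mm steel rods 40 mm apart, 86.5 mm long from its pins (this origin, x along the rods) to a steel crossbar of 8 mm diameter, and beyond it a black upright finger tab. It stays at the angle where it is left (hinge friction under 1 N at the tab); moved by its tab it swings the lever along as needed. The lever fits between the rods.
- loop_bar (a point): Centre of the crossbar (runs along y, 8 mm diameter, 40 mm long).
- loop_tab (a point): Centre of the black finger tab, 28 mm beyond the crossbar: a plate 28 mm long along the rods, 24 mm high and 10 mm thick (along y). Pinch its two faces from above, fingers closing along the jig's y.
- jaw: Sliding jaw with a steel keeper on top (24 mm wide); frame is the jig's, moved to -x as the jaw is drawn in (8 N of friction; meets the block some 6 mm in). The keeper is a hook open to +x: back wall, slot 10 mm high, nose above, flat ledge below. From the seated crossbar's centre the nose reaches 3 mm and the ledge 13 mm to +x; ledge top 4 mm below, nose top 11 mm above it.
- keeper_seat (a point): Nominal place of the crossbar's centre when hooked and lying on the ledge: (27, 0, 84) mm in the jaw's frame. The keeper sits on a height screw: its true height is up to 8 mm above or below this point and is not measured; find the ledge by feel. A stiff spring (30 N/mm) lets the keeper give some 2 to 3 mm to -x when the latch is closed.
- lining_block: Loose lining block, brick-brown, 100 x 25 x 50 mm, standing on the jig's base plate (10 mm high) between the jaws, long side across; origin at the middle of its underside. Need not be touched.
- grease_tin: Bystander: blue grease tin, 53 mm across, 38 mm high; origin at the middle of its underside.
- bearing: Bystander: ball bearing, 48 mm across, 18 mm high; origin at the middle of its underside.
- spanner: Bystander: steel spanner lying flat, 128 mm long; origin at the middle of its underside.
- brake_pad: Bystander: brake pad lying flat, 40 x 61 x 14 mm; origin at the middle of its underside.
Not all that is in view belongs to the job. There is more than one size of the lining_block; the one meant has the size given above.

How it is judged:
By the outcome, as a careful person would: the job done as asked, in the order asked, and still so for the second after the job is handed in, with the robot touching nothing.
It also fails if it takes over 56 s, if anything falls off the work surface, if the arm or the gripper's body presses on something with over 40 N, if the wrist force passes 120 N, or if a joint passes its speed limit or range.

ROBOT

A 6-joint arm with a two-finger parallel gripper is mounted at the origin on a cart in front of the work surface, level with it; the furniture and walls round the work are solid. World frame = base frame: x ahead of the robot, y to its left, z up, the work surface at z = 0. Lengths are in m, angles in degrees, forces in N, time in s.
With the tool pointing down it reaches from about 0.275 to 0.75 m from the base axis. Payload 10.2 kg.
Tool frame: the origin (TCP) lies midway between the tips of the shut fingers; the grasp point (between the pads) lies ctrl.hold_point_z behind it (ctrl.hold_point_z is the distance from the TCP to the grasp point, in m); z points along the fingers, x is the direction in which the jaws open and shut, and the axes are right-handed (so a half turn about z gives the same grasp; the last joint's range is limited). The gripper opens to 88 mm and grips with 3 to 60 N. Pads are 18 mm wide; open, the fingers measure 123 mm over their backs; the gripper's body (75 mm by 187 mm) begins 45 mm behind the grasp point.
Start: joints at [60.023, 17.928, 85.812, -0, 76.261, -12.8], TCP at [0.155, 0.502, 0.239] pointing down, gripper open.
Joint ranges: [-168.41, 168.41], [-55.51, 124.54], [10.69, 146.95], [-70.63, 250.63], [1, 178], [-165.06, 165.06]. Speed limits (degrees/s): [136.94, 136.94, 172.46, 180, 180, 180].

INTERFACE

Orientations are given as [roll, pitch, yaw] about the fixed x, y, z axes, in that order (R = Rz(yaw) Ry(pitch) Rx(roll)).
In Python, from cell import ctrl, imaging gives the robot as it stands. The module is installed in compiled form; this text tells all that it offers. Calls block until the motion is done:
- ctrl.reach(position, orientation): joint-space move of the TCP to a pose.
- ctrl.move_straight(position, ori=None, feed=0.15, threshold=None): straight line of the TCP; ori=None keeps the orientation; feed is the mean speed in m/s. With threshold (N) it stops when the force on the tool has changed by that much, and returns True; else False.
- ctrl.move_j(angles): joint-space move.
- ctrl.set_gripper(opening): finger opening in m; the grip force is fixed at half the most; returns when the fingers have stopped.
- ctrl.hold(seconds).
- ctrl.solve_ik(position, orientation): joint angles nearest the present ones, or None.
- ctrl.state(): the state.
- imaging.snapshot(name): name is "scene" or "top" or "wrist"; returns a dict with "color" (400x640x3 uint8, red, green, blue), "fx", "fy", "cx", "cy" (pixels), "k1" (the pictures are not rectified: a ray, as slopes to the right and down, at radius r is drawn at 1 + k1 r^2 times it, then the intrinsics apply), "cam_to_world" (4x4, takes a point from camera to world coordinates); the wrist camera has in their place "hand_eye" (4x4, takes a point from camera to tool coordinates, whose origin is the TCP and whose axes are the tool frame's). Camera axes: x right, y up, looking along -z (the intrinsics and any distortion apply to the point x, -y, -z); pixel columns grow to the right and rows downward; lengths in m; the calibration is good to about 2 mm. A picture is of the moment at which its call begins: read the wrist's pose just before it. There is no depth.
A pose or a line that the arm cannot do raises ctrl.MotionError and nothing moves.
- ctrl.finish_job(): hands the job in, once; it reports no verdict.
The state is a dict: "clock": time; "joint_pos": joint angles; "dq": joint speeds; "joint_torque": joint torques, N m; "ee_pos": TCP position; "tcp_rot": TCP orientation; "ft_force": force on the tool from outside, world axes, zero at the start; "torque": the same for the moment, N m; "width": finger opening in m.
Only numpy, scipy, OpenCV 4.12 (cv2) and the standard library are available. Lean on these libraries where they do the work, as an engineer would, in place of code of your own. Each camera call takes 0.05 s, during which the arm holds its last target.

## Working session

There is one attempt and no reset: what is moved stays moved. The work goes in short steps, each a Python script; the robot and the scene stay as the last script left them, time stands still between calls to the robot, and variables do not carry over. Pictures are saved under pics/ and viewed, and the job is handed in when it is done.

```bash
ls; mkdir -p pics
python3 - <<'E'
from cell import ctrl, imaging
import cv2, numpy as np
for n in ["scene","top","wrist"]:
    s=imaging.snapshot(n)
    cv2.imwrite(f"pics/{n}0.png",s["color"][:,:,::-1])
    print(n,s["fx"],s["fy"],s["cx"],s["cy"],s["k1"]); print(np.round(s.get("cam_to_world",s.get("hand_eye")),4).tolist())
st=ctrl.state(); print(st, ctrl.hold_point_z)
E
```

```text
pics
scene 465.3532194833287 465.3532194833287 317.65007579930034 191.2774859208265 0.01920642341981369
[[0.8132, 0.4476, -0.3719, 0.1157], [-0.5819, 0.6158, -0.5312, -0.5764], [-0.0087, 0.6484, 0.7613, 1.0012], [0.0, 0.0, 0.0, 1.0]]
top 432.6995707066781 432.6995707066781 315.13311795761854 201.7812007308142 -0.07342331862669504
[[-0.011, 0.9887, -0.1494, 0.3957], [-0.9999, -0.0126, -0.0096, 0.0641], [-0.0114, 0.1492, 0.9887, 1.1468], [0.0, 0.0, 0.0, 1.0]]
wrist 337.85991019587806 337.85991019587806 314.1534495708187 200.43557750874584 -0.00755560736649658
[[1.0, -0.0018, -0.0001, 0.0009], [-0.0017, -0.9548, -0.2973, -0.0769], [0.0005, 0.2973, -0.9548, -0.1472], [0.0, 0.0, 0.0, 1.0]]
{'clock': 0.15, 'joint_pos': array([ 6.00239353e+01,  1.79502749e+01,  8.58422004e+01,  1.72570971e-03,
        7.62600285e+01, -1.28006798e+01]), 'dq': array([ 0.00991728, -0.10996423, -0.11886638,  0.01725297,  0.00569928,
       -0.01221494]), 'joint_torque': array([ 1.76305399e-03, -4.02309895e+01, -2.52317011e+01,  6.94110710e-02,
        3.44456825e-02, -1.06619016e-04]), 'ee_pos': array([0.1549548 , 0.50143167, 0.23832055]), 'tcp_rot': array([-1.79986733e+02,  5.08276429e-02,  7.28242103e+01]), 'ft_force': array([ 0.36662503,  0.47065956, -0.36007547]), 'torque': array([0.01426226, 0.04463392, 0.01221517]), 'width': 0.0880660082922464} 0.0187
```

View pics/scene0.png

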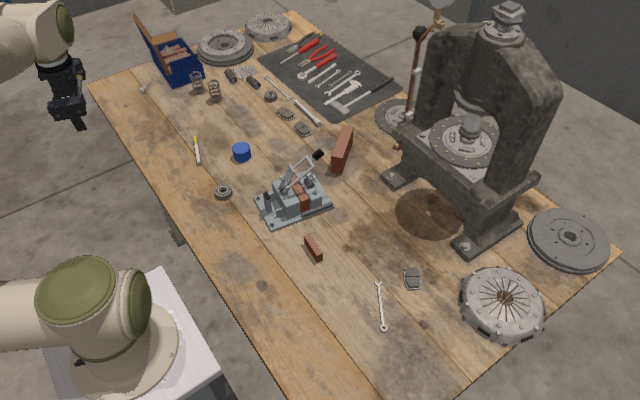

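View pics/top0.png

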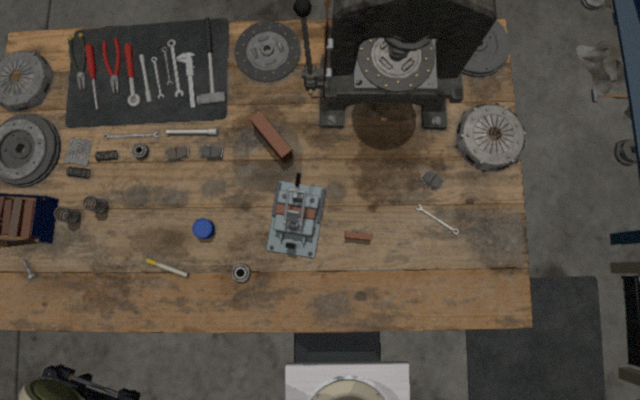

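View pics/wrist0.png

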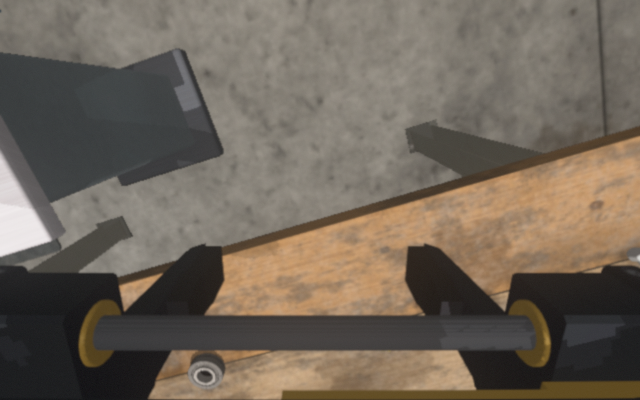

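Run:
```python
import cv2
a=cv2.imread("pics/scene0.png")[135:240,235:365]; b=cv2.imread("pics/top0.png")[160:270,240:350]
cv2.imwrite("pics/c1.png",cv2.resize(a,None,fx=6,fy=5.7,interpolation=3)[:600,:800])
cv2.imwrite("pics/c1.png",cv2.resize(a,None,fx=5.5,fy=5.5,interpolation=3))
cv2.imwrite("pics/c2.png",cv2.resize(b,None,fx=5,fy=5,interpolation=3))
```

```text
(no output)
```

View pics/c1.png

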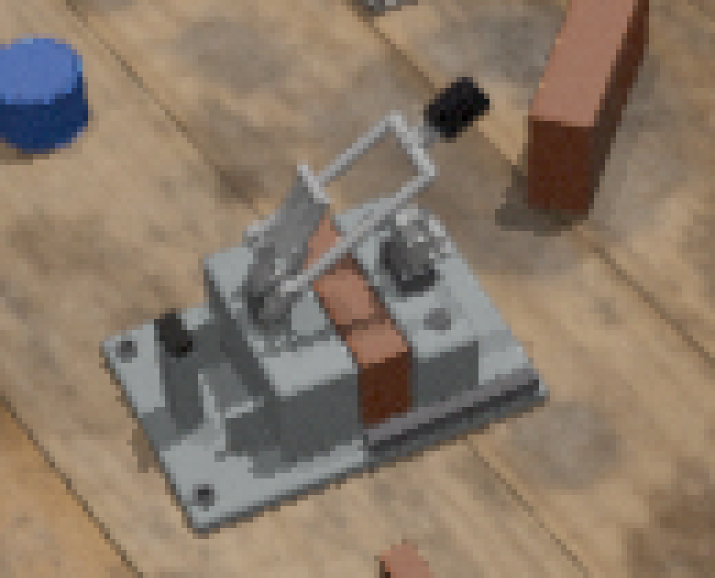

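View pics/c2.png

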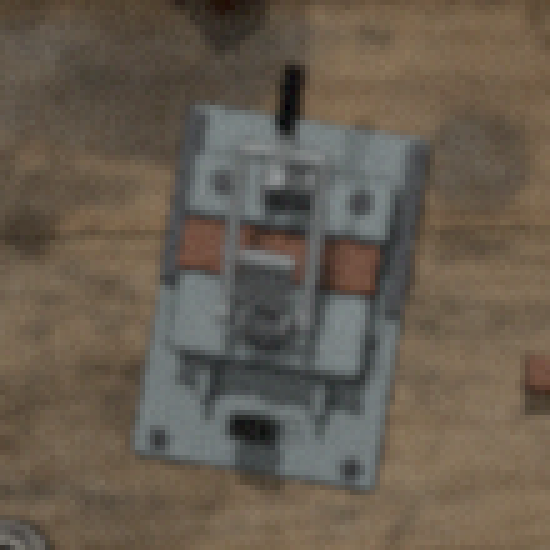

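```bash
cat > h.py <<'E'
import numpy as np, cv2
from scipy.spatial.transform import Rotation as R
from scipy.optimize import least_squares
CAM={}
def T_of(st):
    T=np.eye(4); T[:3,:3]=R.from_euler('xyz',st['tcp_rot'],degrees=True).as_matrix(); T[:3,3]=st['ee_pos']; return T
def cam(s,st=None):
    T=s['cam_to_world'] if 'cam_to_world' in s else T_of(st)@s['hand_eye']
    K=np.array([[s['fx'],0,s['cx']],[0,s['fy'],s['cy']],[0,0,1.]])
    return dict(T=np.array(T),K=K,k1=s['k1'])
F=np.diag([1,-1,-1.])
def proj(c,P):
    P=np.atleast_2d(P).astype(float); Tw=c['T']; 
    p=(P-Tw[:3,3])@Tw[:3,:3]@F
    return cv2.projectPoints(p.reshape(-1,1,3),np.zeros(3),np.zeros(3),c['K'],np.array([c['k1'],0,0,0.]))[0].reshape(-1,2)
def jig(p,q):  # p=(x,y,yaw rad) q local
    q=np.atleast_2d(q); c,s=np.cos(p[2]),np.sin(p[2])
    return np.c_[p[0]+c*q[:,0]-s*q[:,1], p[1]+s*q[:,0]+c*q[:,1], q[:,2]]
def save():
    import pickle
    from cell import imaging
    pickle.dump({n:cam(imaging.snapshot(n)) for n in('scene','top')},open('cams.pkl','wb'))
def load():
    import pickle; return pickle.load(open('cams.pkl','rb'))
E
python3 - <<'E'
from h import *; save(); C=load()
t=np.array([[192,104],[430,140],[375,490],[135,455]])/5+[240,160]
s=np.array([[548,390],[205,528],[103,342]])/5.5+[235,135]
L=np.array([[.095,.065,.01],[.095,-.065,.01],[-.095,-.065,.01],[-.095,.065,.01]])
Ls=np.array([L[1],L[2],L[3]])
f=lambda p:np.r_[(proj(C['top'],jig(p,L))-t).ravel(),(proj(C['scene'],jig(p,Ls))-s).ravel()]
r=least_squares(f,[.5,.1,-.15]); print(r.x,np.round(r.fun,1))
for fn,tt in((lambda p:f(p)[:8],'top'),(lambda p:f(p)[8:],'scene')):
    print(tt,least_squares(fn,[.5,.1,-.15]).x)
E
```

```text
[ 0.52393455  0.12415762 -0.15788396] [-0.1 -0.9  0.3 -1.2  0.9 -0.3 -0.2 -0.7  0.3  0.  -1.8  0.7 -1.5  0.3]
top [ 0.52188186  0.12469604 -0.16183057]
scene [ 0.5269109   0.12375799 -0.15723899]
```

```bash
cat >> h.py <<'E'
JP=np.array([0.524,0.1243,-0.159])
def view_pose(target,az,el,dist,roll,he):
    # az in jig frame: direction from target to camera
    d=np.array([np.cos(el)*np.cos(az),np.cos(el)*np.sin(az),np.sin(el)])
    yr=JP[2]; Rz=R.from_euler('z',yr).as_matrix(); d=Rz@d
    t=jig(JP,target)[0]; z=d; x=np.cross([0,0,1],z); x/=np.linalg.norm(x); y=np.cross(z,x)
    M=np.c_[x,y,z]@R.from_euler('z',roll).as_matrix()
    Tc=np.eye(4); Tc[:3,:3]=M; Tc[:3,3]=t+d*dist
    T=Tc@np.linalg.inv(he)
    return T[:3,3],R.from_matrix(T[:3,:3]).as_euler('xyz',degrees=True),T
E
python3 - <<'E'
from h import *; from cell import ctrl,imaging
he=np.array(imaging.snapshot('wrist')['hand_eye'])
q0=ctrl.state()['joint_pos']
for az in (60,90,120,150,-90,-120):
  for el in (35,50):
    for roll in range(-180,180,30):
      p,o,T=view_pose([-.005,0,.1],np.radians(az),np.radians(el),.3,np.radians(roll),he)
      try: q=ctrl.solve_ik(p,o)
      except Exception as e: q=None
      if q is not None: print(az,el,roll,np.round(p,2),np.round(o),np.round(np.array(q)-q0),'zmin')
E
```

```text
60 35 -180 [0.58 0.2  0.2 ] [142.  -0. -39.] [-44.  34. -42. -23.  39.  64.] zmin
60 35 -150 [0.59 0.19 0.2 ] [146.  24. -21.] [-47.  40. -52. -19.  49.  34.] zmin
60 35 -120 [0.6  0.19 0.19] [162.  45.   6.] [-48.  49. -67. -21.  62.   2.] zmin
60 35 60 [0.58 0.23 0.17] [-127.  -45. -174.] [-35.  48. -52. -49.  50. 176.] zmin
60 35 90 [0.57 0.23 0.18] [-163.  -55. -129.] [-35.  40. -42. -43.  41. 152.] zmin
60 35 120 [0.56 0.22 0.19] [162. -45. -84.] [-37.  34. -37. -36.  35. 124.] zmin
60 35 150 [0.57 0.21 0.2 ] [146. -24. -58.] [-40.  32. -37. -29.  34.  95.] zmin
60 50 -180 [0.56 0.18 0.22] [157.  -0. -39.] [-48.  20. -26. -14.  23.  64.] zmin
60 50 -150 [0.57 0.17 0.22] [161.  19. -15.] [-51.  25. -34. -10.  33.  33.] zmin
60 50 -120 [0.59 0.17 0.21] [174.  34.  14.] [-52.  34. -45. -10.  44.   3.] zmin
60 50 -90 [0.6  0.17 0.21] [-163.   40.   51.] [-50.  43. -58. -14.  56. -28.] zmin
60 50 -60 [0.6  0.19 0.2 ] [-140.   34.   88.] [-48.  51. -69. -24.  65. -62.] zmin
60 50 -30 [0.6  0.2  0.19] [-127.   19.  117.] [-44.  54. -71. -34.  65. -97.] zmin
60 50 0 [0.59 0.21 0.19] [-1
[... 8330 characters left out ...]
 zmin
-120 50 -60 [0.44 0.07 0.2 ] [-140.   34.  -92.] [-92. -22.  48.  69. -29.  37.] zmin
-120 50 -30 [0.44 0.05 0.19] [-127.   19.  -63.] [-99. -15.  47.  70. -17.  -1.] zmin
-120 50 0 [0.45 0.04 0.19] [-123.    0.  -39.] [-101.   -8.   41.   65.   -8.  -29.] zmin
-120 50 30 [0.46 0.03 0.19] [-127.  -19.  -15.] [-99.  -4.  33.  57.  -2. -51.] zmin
-120 50 60 [0.48 0.03 0.19] [-140.  -34.   14.] [-95.  -1.  24.  50.   1. -71.] zmin
-120 50 90 [0.49 0.04 0.2 ] [-163.  -40.   51.] [-90.  -1.  18.  42.   2. -90.] zmin
-120 50 120 [0.49 0.05 0.21] [175. -34.  88.] [ -85.   -3.   15.   34.   -0. -110.] zmin
-120 50 150 [0.49 0.06 0.22] [161. -19. 117.] [ -80.   -7.   15.   28.   -6. -131.] zmin
```

Run:
```python
from h import *; from cell import ctrl,imaging; import pickle
he=np.array(imaging.snapshot('wrist')['hand_eye'])
p,o,T=view_pose([0.0,0,.105],np.radians(95),np.radians(32),.36,np.pi,he)
print(p,o,ctrl.solve_ik(p,o))
ctrl.reach(p,o); ctrl.hold(.2)
st=ctrl.state(); s=imaging.snapshot('wrist'); pickle.dump((cam(s,st),s['color']),open('w1.pkl','wb'))
print(st['clock'],st['ee_pos'])
im=s['color'][::-1,::-1,::-1]; cv2.imwrite('pics/w1.png',im)
```

```text
[0.53384869 0.27495983 0.23432596] [ 1.39294822e+02 -8.44529921e-02 -4.16866880e+00] [ 29.06969864  43.37079045  55.24586961 -34.2199698  103.82352976
  31.636301  ]
2.15 [0.53345843 0.27552413 0.23466928]
```

View pics/w1.png

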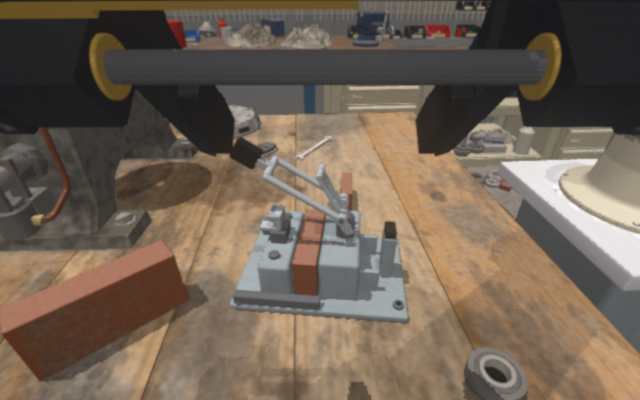

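Run:
```python
import cv2
a=cv2.imread("pics/w1.png")[125:325,225:415]
cv2.imwrite("pics/c3.png",cv2.resize(a[:130],None,fx=4,fy=4,interpolation=3))
cv2.imwrite("pics/c4.png",cv2.resize(a[70:],None,fx=4,fy=4,interpolation=3))
```

```text
(no output)
```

View pics/c3.png

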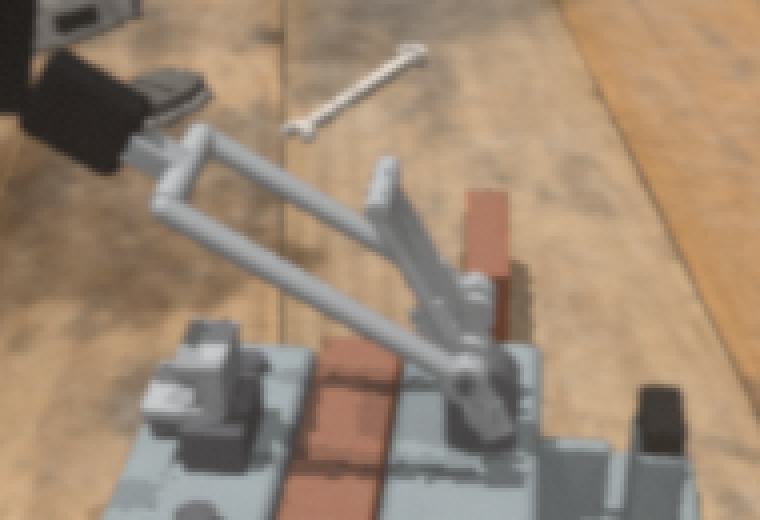

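View pics/c4.png

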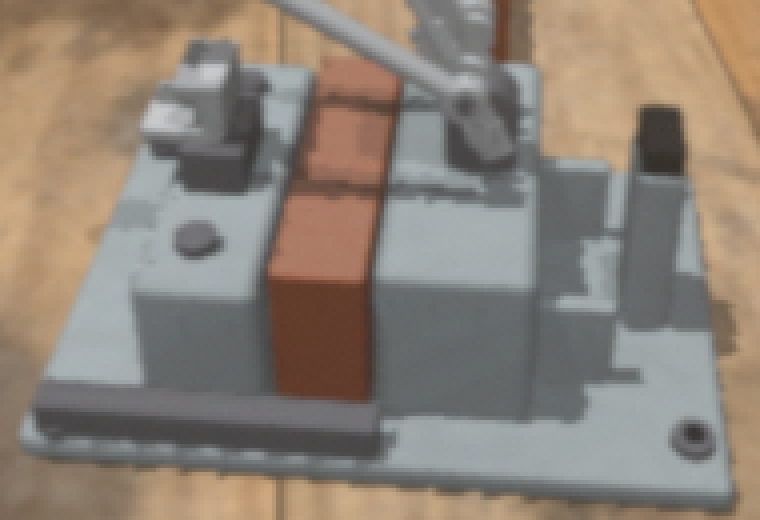

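```bash
cat > fit.py <<'E'
from h import *; import pickle
C=load(); W,_=pickle.load(open('w1.pkl','rb'))
def pts(th,ph):
    pv=np.array([-.055,0,.08]); u=lambda a:np.array([np.cos(a),0,np.sin(a)])
    pin=pv+.016*u(th+.244); bar=pin+.0865*u(ph); tab=bar+.028*u(ph)
    n=lambda y:np.array([0,y,0])
    tip=pv+.067*u(th)
    return np.array([bar+n(.02),bar+n(-.02),tab,tip+n(.013),tip+n(-.013),pin+n(.02)])
c3=lambda a:[639,399]-(np.array(a)/4+[225,125]); c4=lambda a:[639,399]-(np.array(a)/4+[225,195])
w_obs=np.r_[c3([[165,203],[203,135],[85,112],[376,210],[386,160],[465,380]]),c4([[25,425],[733,488]])]
t=np.array([[192,104],[430,140],[375,490],[135,455]])/5+[240,160]
s=np.array([[548,390],[205,528],[103,342]])/5.5+[235,135]
L=np.array([[.095,.065,.01],[.095,-.065,.01],[-.095,-.065,.01],[-.095,.065,.01]])
# top: bar centre ends/tab ; scene: bar ends, tab
tl=np.array([[242,152],[325,158],[290,98]])/5+[240,160]
sl=np.array([[395,117],[432,175],[457,107]])/5.5+[235,135]
def f(p):
    q=pts(p[3],p[4]); j=p[:3]
    return np.r_[(proj(W,jig(j,np.r_[q,L[[0,3]]]))-w_obs).ravel()/1.3,(proj(C['top'],jig(j,np.r_[L,q[[0,1,2]]]))-np.r_[t,tl]).ravel(),
     (proj(C['scene'],jig(j,np.r_[L[1:],q[[0,1,2]]]))-np.r_[s,sl]).ravel()]
if __name__=='__main__':
    r=least_squares(f,[.524,.124,-.159,1.2,.5],loss='soft_l1'); print(r.x); np.set_printoptions(suppress=True); print(np.round(f(r.x),1).reshape(-1,2).tolist())
    r2=least_squares(lambda p:f(p)[:16],[.524,.124,-.159,1.2,.5],loss='soft_l1'); print('wrist only',r2.x,np.round(r2.fun,1))
E
python3 fit.py
```

```text
[ 0.54855665  0.1221587  -0.16360333  1.0202456   0.53950913]
[[-4.8, -1.7], [-4.0, -1.1], [-4.6, -1.4], [0.5, -1.0], [0.3, -1.5], [-4.8, 0.5], [17.4, 0.4], [16.8, 2.2], [0.9, -10.0], [1.0, -10.1], [1.3, -9.7], [0.4, -10.3], [-0.5, 0.1], [-0.4, 1.4], [-0.4, 1.1], [7.8, -3.5], [6.4, -3.4], [6.6, -3.4], [-2.4, 1.4], [-2.4, 0.9], [-2.0, 1.2]]
wrist only [ 0.5555872   0.12345402 -0.16794536  1.13721928  0.56077608] [-1.1 -1.  -0.8 -0.4 -1.2 -0.2  0.6  0.6  0.3  0.1 -0.9 -0.2 22.8 -0.3
 22.   0.9]
```

```bash
cat > fit2.py <<'E'
from fit import *
import fit
L0=L.copy()
def g(p):
    fit.L=L0+[p[5],0,0]; return f(p[:5])
if __name__=='__main__':
    np.set_printoptions(suppress=True,precision=4)
    r=least_squares(g,[.524,.124,-.159,1.2,.5,0],loss='soft_l1'); print(r.x); print(np.round(g(r.x),1).reshape(-1,2).tolist())
    print(np.sqrt(np.diag(np.linalg.inv(r.jac.T@r.jac))))
    r2=least_squares(lambda p:g(p)[:16],r.x,loss='soft_l1'); print('wrist only',r2.x,np.round(r2.fun,1))
    r2=least_squares(lambda p:g(p)[16:],r.x,loss='soft_l1'); print('other only',r2.x,np.round(r2.fun,1))
    x=r.x; print(jig(x[:3],pts(x[3],x[4])))
E
python3 fit2.py
```

```text
[ 0.5562  0.1205 -0.169   1.1513  0.5504 -0.0323]
[[-0.6, -0.4], [-0.3, 0.1], [-0.8, 0.0], [0.6, 1.9], [0.3, 1.3], [-0.3, 1.1], [0.5, -0.4], [-1.4, 0.7], [-0.3, -1.2], [-0.0, -1.1], [-0.2, -0.3], [-1.2, -1.2], [0.1, -2.2], [0.2, -0.8], [0.2, -1.1], [-0.1, -0.1], [-2.4, 0.0], [-1.5, -0.5], [-0.4, 0.5], [-0.5, 0.0], [-0.1, 0.3]]
[0.001  0.0007 0.0083 0.0275 0.0098 0.0015]
wrist only [ 0.5566  0.121  -0.1801  1.1589  0.5497 -0.0324] [-0.2 -0.6 -0.2 -0.1 -0.6 -0.   0.7  1.7  0.2  1.1  0.   0.6  1.2 -0.3
 -0.8 -0.5]
other only [ 0.5582  0.119  -0.1586  1.3269  0.5709 -0.0351] [-0.3 -0.7  0.1 -1.   0.7 -0.2 -0.4 -0.5  0.3 -1.5  0.4 -0.3  0.3 -0.5
  0.   0.  -2.1  0.7 -1.7  0.3 -0.9  0.5 -0.8 -0.1 -0.6  0.1]
[[0.5808 0.1365 0.141 ]
 [0.5741 0.0971 0.141 ]
 [0.601  0.1128 0.1556]
 [0.5311 0.1379 0.1412]
 [0.5267 0.1123 0.1412]
 [0.5081 0.1489 0.0958]]
```

Run:
```python
from h import *; import pickle
W,_=pickle.load(open('w1.pkl','rb')); J=[.5562,.1205,-.169]
a=cv2.imread("pics/w1.png"); x0,y0,w,h=250,195,90,60; S=8
im=cv2.resize(a[y0:y0+h,x0:x0+w],None,fx=S,fy=S,interpolation=3)
for dz,col in((-.008,(0,0,255)),(0,(0,255,0)),(.008,(255,0,0))):
  for y in(.012,-.012):
    # nose top edge front to back, ledge
    for seg in ([(.030,y,.095+dz),(.030,y,.089+dz)],[(.040,y,.080+dz),(.030,y,.080+dz)],[(.030,y,.095+dz),(.018,y,.095+dz)]):
      p=[639,399]-proj(W,jig(J,np.array(seg))); p=((p-[x0,y0]+.5)*S).astype(int)
      cv2.line(im,tuple(map(int,p[0])),tuple(map(int,p[1])),col,1)
cv2.imwrite('pics/k1.png',im)
```

```text
(no output)
```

View pics/k1.png

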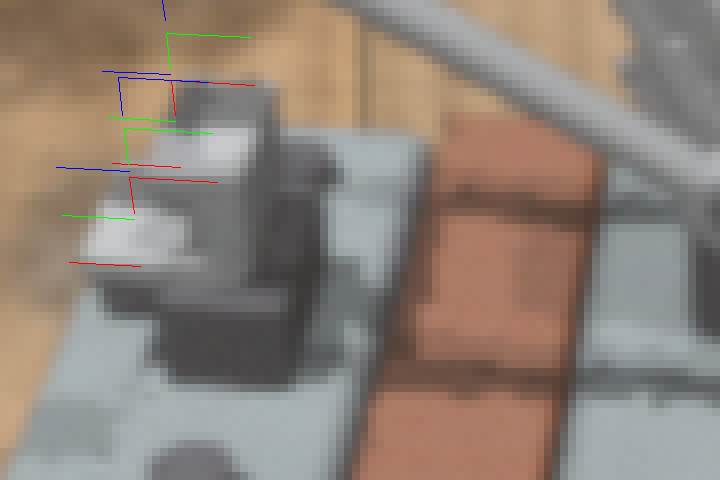

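```bash
cat > m.py <<'E'
from h import *
from cell import ctrl, imaging
J=np.array([.5562,.1205,-.169]); TH0,PH0=1.151,.550; A0=-30*np.pi/180
PV=np.array([-.055,.08]); HZ=ctrl.hold_point_z
B=np.c_[[0,1,0],[1,0,0],[0,0,-1.]]
def link(b):
    d=np.array(b)-PV; D=np.linalg.norm(d); a=np.arccos((.016**2+D**2-.0865**2)/(2*.016*D))
    g=np.arctan2(d[1],d[0])+a; pin=PV+.016*np.array([np.cos(g),np.sin(g)])
    v=np.array(b)-pin; return g-.244,np.arctan2(v[1],v[0])
def ori(alpha): return R.from_euler('z',J[2]).as_matrix()@R.from_euler('y',alpha).as_matrix()@B
def eul(M): return R.from_matrix(M).as_euler('xyz',degrees=True)
def toolpose(b,ph,alpha=None,back=0,off=(.003,.004)):
    """b bar centre (x,z) jig"""
    if alpha is None: alpha=A0+PH0-ph
    e=np.array([np.cos(ph),np.sin(ph)]); n=np.array([-e[1],e[0]])
    h=np.array(b)+e*(.028+off[0])+n*off[1]
    M=ori(alpha); p=jig(J,[h[0],0,h[1]])[0]+M[:,2]*(HZ-back)
    return p,eul(M)
def bar0(): 
    g=TH0+.244; pin=PV+.016*np.array([np.cos(g),np.sin(g)]); return pin+.0865*np.array([np.cos(PH0),np.sin(PH0)])
E
python3 - <<'E'
from m import *
np.set_printoptions(suppress=True,precision=3)
b=bar0(); print('bar0',b,link(b))
for bb in (b,(.036,.11),(.036,.077),(.027,.077)):
    th,ph=link(bb); p,o=toolpose(bb,ph); print(bb,th,ph,p,o,ctrl.solve_ik(p,o))
p,o=toolpose(b,PH0,back=.07); print(p,o,ctrl.solve_ik(p,o))
p,o=toolpose(b,PH0,back=.14); print(p,o,ctrl.solve_ik(p,o))
E
```

```text
bar0 [0.022 0.141] (np.float64(1.1510000000000002), np.float64(0.5500000000000002))
[0.022 0.141] 1.1510000000000002 0.5500000000000002 [0.611 0.111 0.144] [150.      0.     80.317] [  1.84   23.693  98.386 -11.909  28.948 -69.53 ]
(0.036, 0.11) 0.953966925956691 0.17545598532682727 [0.624 0.109 0.101] [171.46    0.     80.317] [ -0.112  34.875  82.155  -1.737  54.559 -79.526]
(0.036, 0.077) 0.9201005649372638 -0.20601992815367218 [0.618 0.11  0.056] [-166.683    0.      80.317] [ -1.36   47.819  66.366   1.947  79.003 -82.269]
(0.027, 0.077) 1.4792006972107363 -0.21926180757554065 [0.609 0.111 0.056] [-165.925    0.      80.317] [ -1.284  47.203  67.747   2.074  78.988 -82.246]
[0.576 0.117 0.205] [150.      0.     80.317] [  2.713  15.46   99.759 -10.566  35.827 -70.623]
[0.542 0.123 0.266] [150.      0.     80.317] [  3.722   7.875  99.475  -9.652  43.738 -71.333]
```

Run:
```python
from m import *; import pickle
b=bar0()
ctrl.reach(*toolpose(b,PH0,back=.13)); 
p,o=toolpose(b,PH0,back=.055); ctrl.move_straight(p,o,feed=.15)
ctrl.hold(.1)
st=ctrl.state(); s=imaging.snapshot('wrist'); pickle.dump((cam(s,st),s['color']),open('w2.pkl','wb'))
c=cam(s,st); print(st['clock'],st['ee_pos']-p)
from fit import pts
im=s['color'][:,:,::-1].copy()
for q in proj(c,jig(J,pts(TH0,PH0))): cv2.circle(im,tuple(int(round(v)) for v in q),3,(0,0,255),1)
cv2.imwrite('pics/w2.png',im)
```

```text
4.525 [0.00012731 0.00021712 0.00116121]
```

View pics/w2.png

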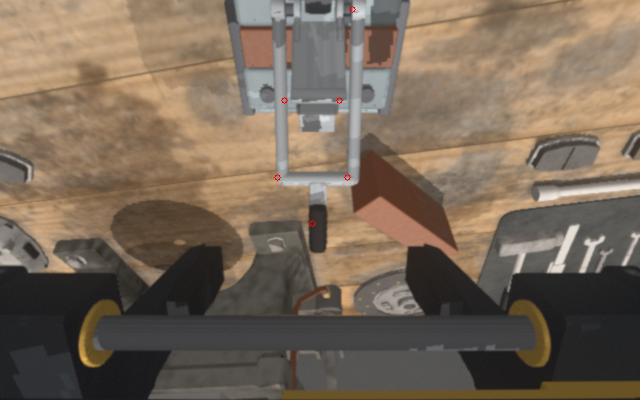

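```bash
cat > fit3.py <<'E'
from fit2 import *
W2,_=pickle.load(open('w2.pkl','rb'))
o2=np.array([[353.5,178],[282.5,178],[318,228],[345,99],[291,99]])
def g2(p): return np.r_[g(p),(proj(W2,jig(p[:3],pts(p[3],p[4])[:5]))-o2).ravel()/1.0]
np.set_printoptions(suppress=True,precision=4)
r=least_squares(g2,[.556,.121,-.169,1.15,.55,-.032],loss='soft_l1'); print(r.x); print(np.round(g2(r.x),1).reshape(-1,2).tolist())
E
python3 fit3.py
```

```text
[ 0.5576  0.1231 -0.1585  1.1809  0.5691 -0.0334]
[[-0.4, -0.6], [0.2, 0.0], [-0.4, 0.3], [0.0, 1.5], [-0.0, 0.9], [-0.1, 0.1], [0.8, -2.5], [-2.1, -0.3], [-1.7, -1.2], [-1.3, -1.5], [-0.8, -0.6], [-1.8, -1.0], [-1.3, -2.2], [-1.1, -1.0], [-1.3, -1.2], [-0.5, -1.1], [-2.4, -0.5], [-2.0, -0.8], [-1.2, -0.6], [-1.1, -1.2], [-0.9, -1.0], [-1.1, -0.2], [-0.4, 0.3], [-0.5, -3.3], [0.1, 0.1], [-2.1, 0.5]]
```

```bash
sed -i 's/^J=.*/J=np.array([.5575,.1231,-.160]); TH0,PH0=1.18,.567; A0=-30*np.pi\/180/' m.py
python3 - <<'E'
from m import *; import pickle
b=bar0(); print(b)
f0=ctrl.state()['ft_force']; ctrl.set_gripper(.04)
p,o=toolpose(b,PH0,back=.0); print(ctrl.move_straight(p,o,feed=.08,threshold=6))
print(ctrl.state()['ft_force']-f0)
ctrl.set_gripper(.0); ctrl.hold(.1)
st=ctrl.state(); s=imaging.snapshot('wrist'); pickle.dump((cam(s,st),s['color']),open('w3.pkl','wb'))
print(st['clock'],st['ee_pos']-p,st['width'],st['ft_force']-f0)
cv2.imwrite('pics/w3.png',s['color'][:,:,::-1])
E
```

```text
[0.02030446 0.14228741]
False
[-2.72381014 -1.25157872  0.47159345]
6.8833 [ 5.35209475e-05 -2.44685346e-04  7.69547184e-05] 0.009770174447022138 [-1.90251566 -4.19111349  0.8298956 ]
```

View pics/w3.png

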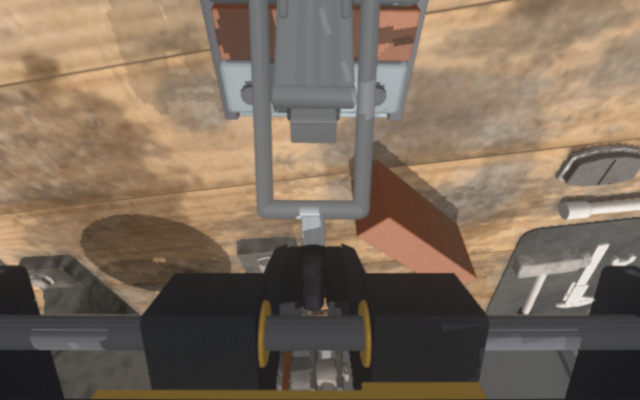

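Run:
```python
from m import *; import pickle
np.set_printoptions(suppress=True,precision=2)
b=bar0(); t=np.array([.0365,.108])
for k in (1/4,.5,.75,1):
    bb=b+(t-b)*k; th,ph=link(bb); p,o=toolpose(bb,ph)
    ctrl.move_straight(p,o,feed=.06); st=ctrl.state(); print(k,th,ph,st['ft_force'],st['torque'],(st['ee_pos']-p)*1e3,st['width']*1e3)
ctrl.hold(.2); st=ctrl.state(); print(st['ft_force'],st['clock'])
s=imaging.snapshot('wrist'); pickle.dump((cam(s,st),s['color']),open('w4.pkl','wb'))
cv2.imwrite('pics/w4.png',s['color'][:,:,::-1])
s=imaging.snapshot('scene');cv2.imwrite('pics/s4.png',cv2.resize(s['color'][135:240,235:365,::-1],None,fx=5.5,fy=5.5,interpolation=3))
```

```text
0.25 1.230084581010921 0.4521298050020633 [ 3.77 -3.69  1.96] [-0.64 -0.39 -0.24] [ 0.68 -0.27  0.27] 10.106339094441108
0.5 1.2011610647498456 0.34519407558845155 [ 4.   -4.25  0.94] [-0.7  -0.36 -0.23] [ 0.2  -0.12  0.24] 9.539618475545236
0.75 1.1043082493428018 0.2448225176665188 [-1.15 -4.23  0.98] [-0.63  0.36 -0.12] [-0.6   0.06 -0.22] 9.655140985852087
1 0.9418167493036231 0.15286169638703856 [-6.02 -3.46  0.44] [-0.55  1.09 -0.05] [-1.5   0.24 -0.73] 9.787977733892351
[-4.92 -3.64  0.88] 8.575
```

View pics/w4.png

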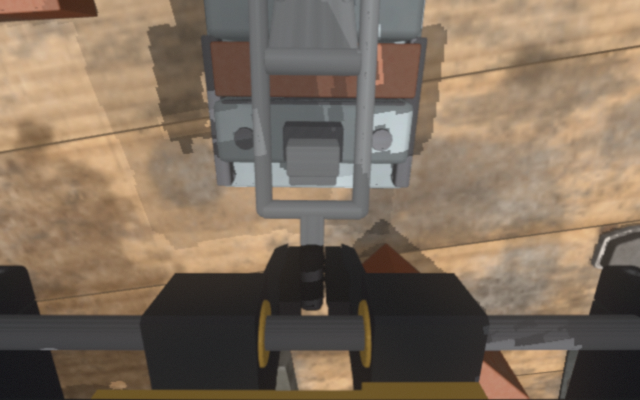

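View pics/s4.png

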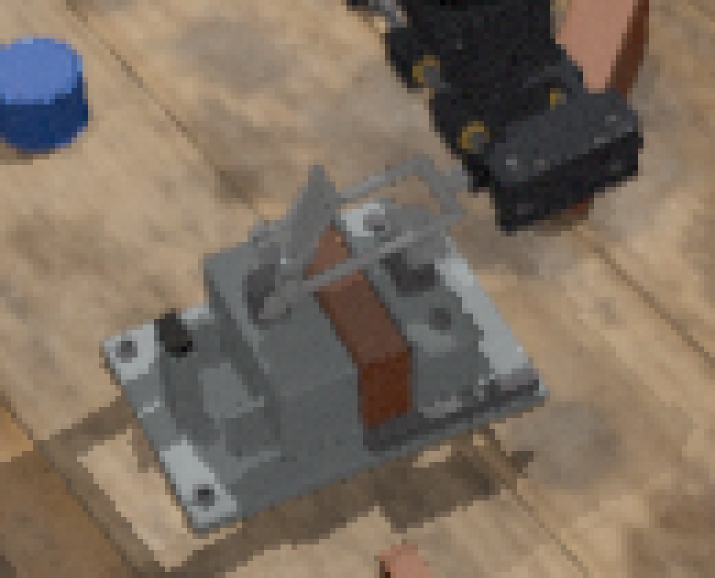

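Run:
```python
from m import *; import pickle
W,c=pickle.load(open('w4.pkl','rb')); x0,y0,w,h=190,80,260,150; S=3
im=cv2.resize(c[y0:y0+h,x0:x0+w,::-1],None,fx=S,fy=S,interpolation=3)
def ln(a,b,col):
    p=proj(W,jig(J,np.array([a,b]))); p=((p-[x0,y0]+.5)*S).astype(int)
    cv2.line(im,tuple(map(int,p[0])),tuple(map(int,p[1])),col,1)
for dz,col in((-.008,(0,0,255)),(0,(0,255,0))):
  for x,z in((.030,.095),(.040,.080)): ln((x,-.012,z+dz),(x,.012,z+dz),col)
for y in(-.012,.012): ln((.03,y,.087),(.018,y,.087),(0,0,255)); ln((.03,y,.072),(.04,y,.072),(0,0,255))
ln((.0365,-.02,.108),(.0365,.02,.108),(255,0,255))
ln((-.03,-.05,.062),(-.03,.05,.062),(255,255,0))
ln((.0630,-.065,.01),(.0630,.065,.01),(255,255,0))
cv2.imwrite('pics/k4.png',im)
```

```text
(no output)
```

View pics/k4.png

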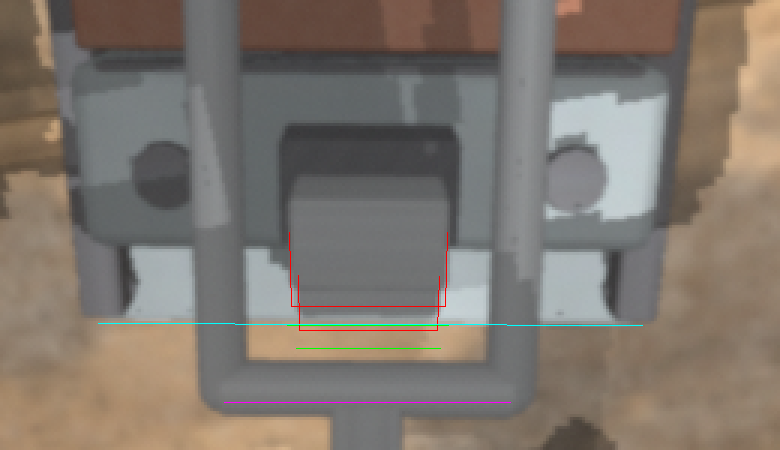

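```bash
cat >> m.py <<'E'
def go(b,feed=.05,th=None):
    p,o=toolpose(b,link(b)[1]); r=ctrl.move_straight(p,o,feed=feed,threshold=th)
    st=ctrl.state(); print(np.round(b,4),r,'F',np.round(st['ft_force'],1),'T',np.round(st['torque'],2),'err mm',np.round((st['ee_pos']-p)*1e3,1),'jx', barjig(st), 't',round(st['clock'],2)); return r
def barjig(st):
    """estimate of bar from TCP, using link phi consistent with tool tilt"""
    T=T_of(st); M=R.from_euler('z',J[2]).as_matrix().T@T[:3,:3]@B.T
    al=np.arctan2(M[0,2],M[2,2]); ph=A0+PH0-al
    h=T[:3,3]-T[:3,2]*HZ; h=R.from_euler('z',-J[2]).apply(h-np.r_[J[:2],0])
    e=np.array([np.cos(ph),np.sin(ph)]); n=np.array([-e[1],e[0]])
    return np.round(np.r_[h[[0,2]]-e*.031-n*.004,ph,h[1]],4)
E
python3 - <<'E'
from m import *
go((.0365,.1),.04)
go((.0365,.095),.02)
for z in (.090,.085,.080,.075,.070):
    if go((.0365,z),.015,4): break
E
```

```text
[0.0365 0.1   ] False F [-2.5 -4.2 -0.3] T [-0.7   0.42  0.03] err mm [-0.5  0.1 -0. ] jx [0.036  0.0999 0.0572 0.    ] t 9.1
[0.0365 0.095 ] False F [-2.  -5.2 -1.3] T [-0.68  0.15  0.03] err mm [-0.1  0.   0.2] jx [ 0.0364  0.0952 -0.0009  0.    ] t 9.59
[0.0365 0.09  ] False F [-1.  -5.8 -1.5] T [-0.71 -0.02  0.09] err mm [0.1 0.  0.2] jx [ 0.0366  0.0901 -0.0586  0.    ] t 10.19
[0.0365 0.085 ] False F [-1.1 -4.6 -1.3] T [-0.73 -0.05  0.14] err mm [-0.  -0.   0.1] jx [ 0.0365  0.085  -0.1153 -0.    ] t 10.79
[0.0365 0.08  ] False F [-1.5 -4.7 -1.3] T [-0.66  0.04  0.13] err mm [-0.   0.   0.1] jx [ 0.0365  0.0801 -0.1705  0.    ] t 11.38
[0.0365 0.075 ] True F [-2.5 -1.7  5.7] T [-0.17  0.04  0.07] err mm [ 0.9 -0.3  5.4] jx [ 0.0366  0.0794 -0.1858 -0.0002] t 11.65
```

Run:
```python
from m import *; import pickle
st=ctrl.state(); print(st['ee_pos'],st['ft_force']); s=imaging.snapshot('wrist'); pickle.dump((cam(s,st),s['color']),open('w5.pkl','wb'))
cv2.imwrite('pics/w5.png',cv2.resize(s['color'][60:310,180:460,::-1],None,fx=2.4,fy=2.4,interpolation=3))
```

```text
[0.62021441 0.11281407 0.05939292] [-2.54268328 -1.69281274  5.71514381]
```

View pics/w5.png

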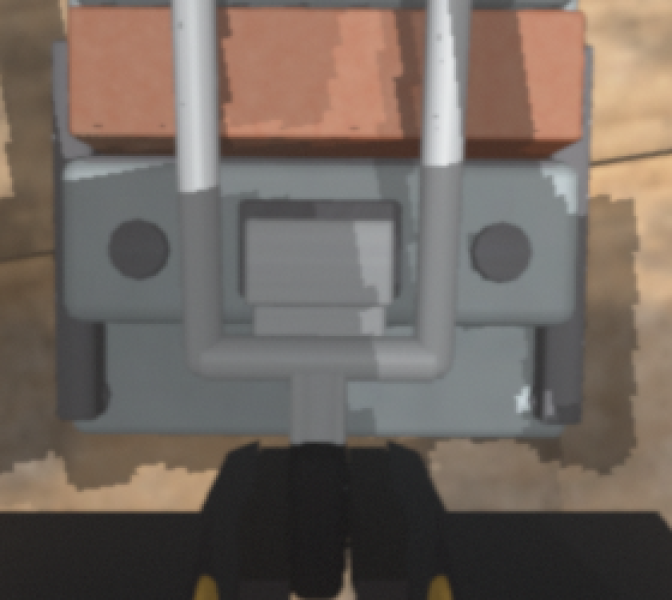

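Run:
```python
from m import *; import pickle
W5,_=pickle.load(open('w5.pkl','rb'));W4,_=pickle.load(open('w4.pkl','rb'))
from scipy.optimize import brentq
def xof(W,v,z,y=0): return brentq(lambda x:proj(W,jig(J,[x,y,z]))[0,1]-v,-.05,.12)
c5=lambda v:60+v/2.4; c4=lambda v:80+v/3-.5
for sz in (.076,.0775,.0794):
    print(sz,'nosefront',xof(W5,c5(303),sz+.011),'bar',xof(W5,c5(357),.0794),'| w4 nose',xof(W4,c4(290),sz+.011),'ledge end',xof(W4,c4(320),sz-.004),'bar',xof(W4,c4(389),.108))
    for W,n,l,r in((W5,'w5',245,395),):
        q=proj(W,jig(J,[[.03,-.012,sz+.011],[.03,.012,sz+.011]])); print(n,'pred width',q[1,0]-q[0,0],'obs',(r-l)/2.4)
q=proj(W5,jig(J,[[.036,-.02,.0794],[.036,.02,.0794]])); print(q, (200/2.4+180,435/2.4+180))
print(xof(W5,c5(322),.055,-.03), xof(W5,c5(160),.055))
```

```text
0.076 nosefront 0.026030621575313346 bar 0.0356859689185013 | w4 nose 0.02724255325222501 ledge end 0.0380042225329193 bar 0.03441457491255865
w5 pred width 60.71031647685095 obs 62.5
0.0775 nosefront 0.025984680126338543 bar 0.0356859689185013 | w4 nose 0.026715255151632235 ledge end 0.03742666658091181 bar 0.03441457491255865
w5 pred width 61.39800827726117 obs 62.5
0.0794 nosefront 0.025926487623768382 bar 0.0356859689185013 | w4 nose 0.026047344223173993 ledge end 0.03669509570791217 bar 0.03441457491255865
w5 pred width 62.29177331637868 obs 62.5
[[264.80946593 209.39971097]
 [360.25571147 209.5898278 ]] (263.33333333333337, 361.25)
0.030945986354066778 -0.0017653795776183068
```

Run:
```python
from m import *
go((.0355,.0797),.02)
go((.030,.0796),.015,9)
if not go((.026,.0796),.012,9):
    go((.021,.0796),.008,8)
ctrl.hold(.1)
import pickle
st=ctrl.state(); print(barjig(st),st['ft_force']); s=imaging.snapshot('wrist'); pickle.dump((cam(s,st),s['color']),open('w6.pkl','wb'))
cv2.imwrite('pics/w6.png',cv2.resize(s['color'][60:310,180:460,::-1],None,fx=2.4,fy=2.4,interpolation=3))
```

```text
[0.0355 0.0797] False F [ 4.4 -5.6 -1.3] T [-0.75 -0.85  0.12] err mm [ 1.  -0.2  0.5] jx [ 3.640e-02  8.010e-02 -1.741e-01 -1.000e-04] t 11.96
[0.03   0.0796] False F [ 6.9 -5.2 -2.5] T [-0.82 -1.28  0.1 ] err mm [ 1.8 -0.4  0.7] jx [ 0.0317  0.0802 -0.1841 -0.0002] t 12.49
[0.026  0.0796] False F [ 6.8 -5.4 -1.1] T [-0.81 -1.11  0.12] err mm [ 1.8 -0.4  1. ] jx [ 2.770e-02  8.040e-02 -1.781e-01 -1.000e-04] t 12.97
[0.021  0.0796] False F [10.1 -6.2  0.7] T [-0.88 -1.34  0.14] err mm [ 2.5 -0.6  1.4] jx [ 0.0234  0.0807 -0.1457 -0.0002] t 13.68
[ 0.0234  0.0808 -0.1457 -0.0002] [ 9.86783138 -5.78713026  0.44720074]
```

View pics/w6.png

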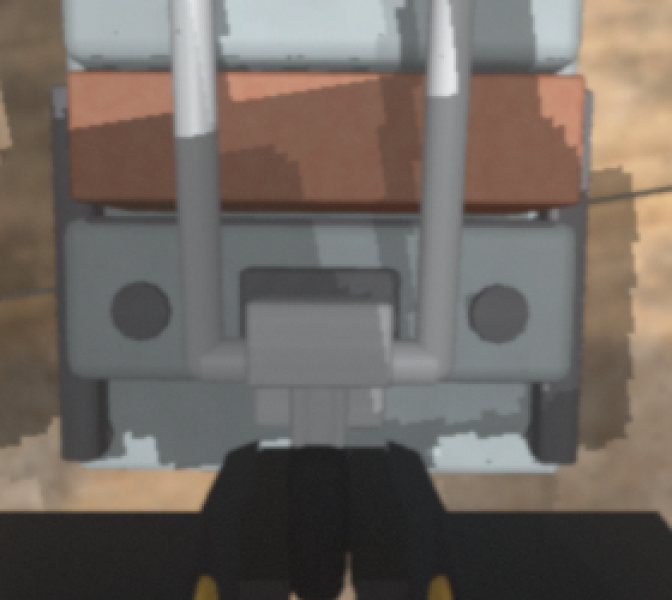

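Run:
```python
from m import *
print(link((.0234,.0795)))
go((.0215,.0788),.01,6)
st=ctrl.state(); ctrl.set_gripper(.035); print('rel',ctrl.state()['ft_force'],ctrl.state()['ee_pos']-st['ee_pos'])
M=T_of(ctrl.state())[:3,:3]; p=ctrl.state()['ee_pos']
ctrl.move_straight(p-M[:,2]*.06,feed=.12)
import pickle
ctrl.hold(.1)
st=ctrl.state(); print(st['clock']); s=imaging.snapshot('wrist'); pickle.dump((cam(s,st),s['color']),open('w7.pkl','wb'))
cv2.imwrite('pics/w7.png',s['color'][:,:,::-1])
s=imaging.snapshot('scene');cv2.imwrite('pics/s7.png',cv2.resize(s['color'][135:240,235:365,::-1],None,fx=5.5,fy=5.5,interpolation=3))
```

```text
(np.float64(1.765191588861547), np.float64(-0.17413823659930158))
[0.0215 0.0788] False F [ 6.6 -5.   1.6] T [-0.82 -0.84  0.11] err mm [ 1.9 -0.4  1.3] jx [ 2.330e-02  7.990e-02 -1.628e-01 -1.000e-04] t 14.1
rel [-0.58750862  0.29931374 -0.52714101] [-0.00193569  0.00055089 -0.00128467]
15.4
```

View pics/w7.png

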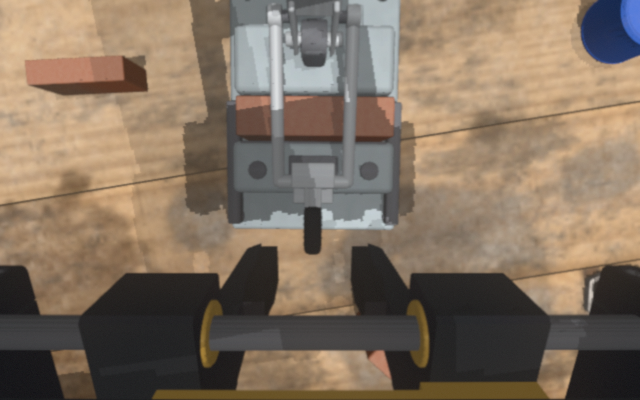

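View pics/s7.png

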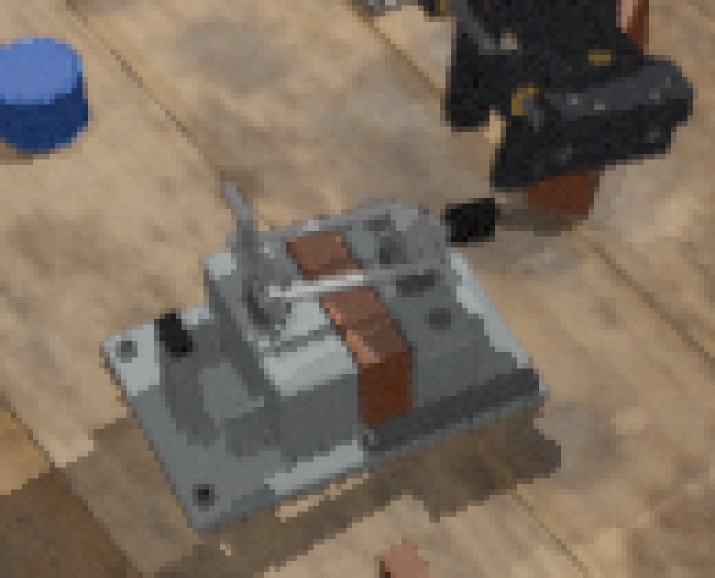

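```bash
cat >> m.py <<'E'
def alpha_of(th): return np.radians(np.interp(th,[1.7,2.3,2.75,3.14],[40,38,24,4]))
def leverpose(th,r=.056,gap=0,alpha=None,hw=.007):
    a=alpha_of(th) if alpha is None else alpha
    u=np.array([np.cos(th),np.sin(th)]); t=np.array([-u[1],u[0]])
    w=np.array([np.cos(a),-np.sin(a)]); s=np.clip((w@t)/.15,-1,1)
    c=PV+u*r-t*gap-s*hw*w
    return jig(J,[c[0],0,c[1]])[0],eul(ori(a))
E
python3 - <<'E'
from m import *
np.set_printoptions(suppress=True,precision=3)
for th,g in((1.7,.1),(1.7,.03),(1.75,0),(2,0),(2.3,0),(2.6,0),(2.9,0),(3.14,0),(3.14,.08)):
    p,o=leverpose(th,gap=g); print(th,p,o,ctrl.solve_ik(p,o))
print(ctrl.state()['ee_pos'],ctrl.state()['joint_pos'])
E
```

```text
1.7 [0.599 0.116 0.144] [-140.       0.      80.833] [ -1.922  57.01   42.847   5.361 119.808 -81.767]
1.7 [0.531 0.127 0.135] [-140.       0.      80.833] [ -1.19   47.78   62.038   5.441 109.826 -82.022]
1.75 [0.499 0.133 0.131] [-140.167    0.      80.833] [ -0.788  44.118  69.572   5.566 105.77  -82.029]
2 [0.486 0.135 0.127] [-141.      -0.      80.833] [ -0.578  42.451  72.994   5.54  103.18  -82.038]
2.3 [0.472 0.137 0.117] [-142.       0.      80.833] [ -0.339  41.037  76.71    5.503  99.877 -82.076]
2.6 [0.457 0.139 0.108] [-151.333    0.      80.833] [  0.398  35.136  85.264   4.575  87.936 -81.755]
2.9 [0.448 0.141 0.094] [-163.692    0.      80.833] [  1.487  28.788  95.115   3.126  72.163 -80.723]
3.14 [0.445 0.141 0.08 ] [-176.       0.      80.833] [  2.74   23.946 103.932   0.994  56.04  -78.677]
3.14 [0.445 0.141 0.16 ] [-176.       0.      80.833] [  2.737  17.246  99.359   0.894  67.312 -78.469]
[0.618 0.113 0.117] [ -0.957  43.505  64.568   1.738  84.09  -82.153]
```

Run:
```python
from m import *
np.set_printoptions(suppress=True,precision=1)
ctrl.set_gripper(0.0)
def lv(th,gap=0,feed=.05,thr=None):
    p,o=leverpose(th,gap=gap); r=ctrl.move_straight(p,o,feed=feed,threshold=thr); st=ctrl.state()
    print(th,gap,r,'F',st['ft_force'],'err',(st['ee_pos']-p)*1e3,'t',round(st['clock'],2)); return r
lv(1.7,.10,.1); lv(1.7,.035,.1)
ctrl.hold(.2); print(ctrl.state()['ft_force'])
lv(2.0,0,.03,2.5)
```

```text
1.7 0.1 False F [0.1 0.5 0. ] err [ 0.1  0.  -0.2] t 16.81
1.7 0.035 False F [ 0.9 -0.3  0.8] err [ 0.4 -0.1  0.4] t 17.61
[ 0.2  0.  -0.3]
2.0 0 True F [ 1.6 -0.9  0.6] err [16.1 -2.6  2.9] t 18.93
```

```bash
cat > lv.py <<'E'
from m import *
np.set_printoptions(suppress=True,precision=1)
def lv(th,gap=0,feed=.05,thr=None,**k):
    p,o=leverpose(th,gap=gap,**k); r=ctrl.move_straight(p,o,feed=feed,threshold=thr); st=ctrl.state()
    print(round(th,2),gap,r,'F',st['ft_force'],'err',(st['ee_pos']-p)*1e3,'t',round(st['clock'],2)); return r
E
python3 - <<'E'
from lv import *
for th in np.arange(1.85,2.46,.15):
    if lv(th,0,.035,15): break
s=imaging.snapshot('scene');cv2.imwrite('pics/s8.png',cv2.resize(s['color'][135:240,235:365,::-1],None,fx=5.5,fy=5.5,interpolation=3))
E
```

```text
1.85 0 False F [ 2.6 -0.1  0.4] err [-0.1 -0.  -0.1] t 19.32
2.0 0 False F [ 2.2 -0.   0.2] err [-0.4  0.1  0.1] t 19.72
2.15 0 False F [2.4 0.  0.5] err [-0.3  0.1 -0. ] t 20.11
2.3 0 False F [2.3 1.  2.5] err [-0.1  0.1  0.1] t 20.5
2.45 0 False F [ 2.8 -0.2  3.4] err [0.2 0.  0.2] t 20.89
```

View pics/s8.png

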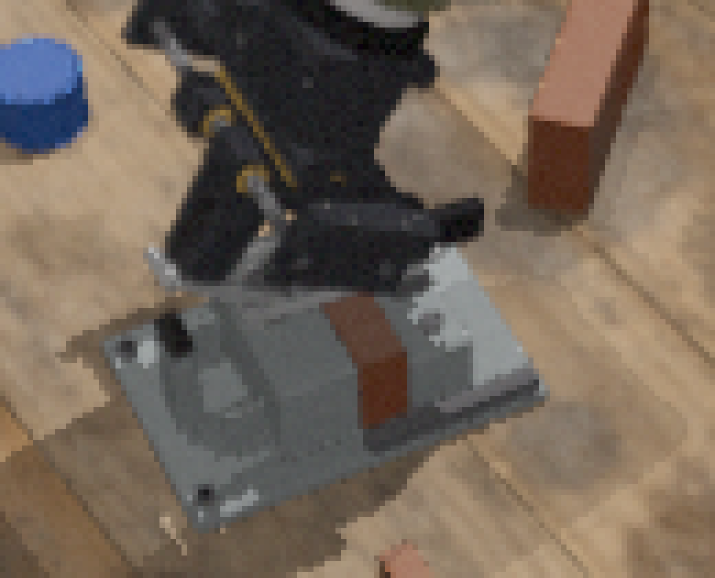

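Run:
```python
from lv import *
for th in (2.55,2.65,2.75,2.85,2.95,3.03):
    if lv(th,0,.025,14): break
else:
    for th in (3.08,3.12):
        if lv(th,0,.015,10): break
```

```text
2.55 0 False F [ 4.7 -1.1  2.6] err [ 0.2 -0.  -0. ] t 21.33
2.65 0 False F [ 3.1 -1.   1.2] err [-0.1 -0.  -0.1] t 21.73
2.75 0 False F [-0.9 -0.5  2.5] err [-0.5  0.1 -0.1] t 22.12
2.85 0 False F [ 1.3  0.3 -0.1] err [-0.4  0.  -0.1] t 22.5
2.95 0 False F [1.  0.4 0.5] err [-0.1 -0.   0. ] t 22.88
3.03 0 False F [-0.1 -0.3 -0.5] err [ 0.1 -0.   0.1] t 23.22
3.08 0 False F [ 0.2 -0.   0.6] err [ 0.2 -0.   0.1] t 23.56
3.12 0 False F [ 0.2  0.2 -0.5] err [0.  0.  0.1] t 23.87
```

Run:
```python
from m import *
s=imaging.snapshot('scene');cv2.imwrite('pics/s9.png',cv2.resize(s['color'][135:240,235:365,::-1],None,fx=5.5,fy=5.5,interpolation=3))
s=imaging.snapshot('wrist');cv2.imwrite('pics/w9.png',s['color'][:,:,::-1])
```

```text
(no output)
```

View pics/s9.png

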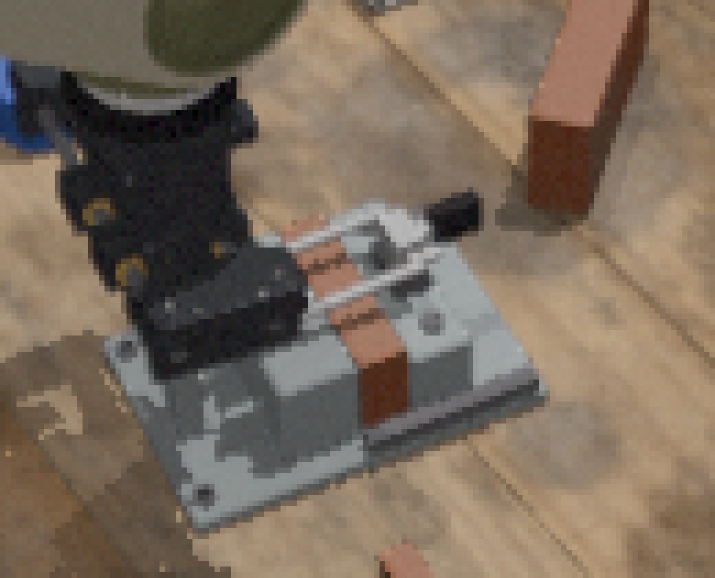

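View pics/w9.png

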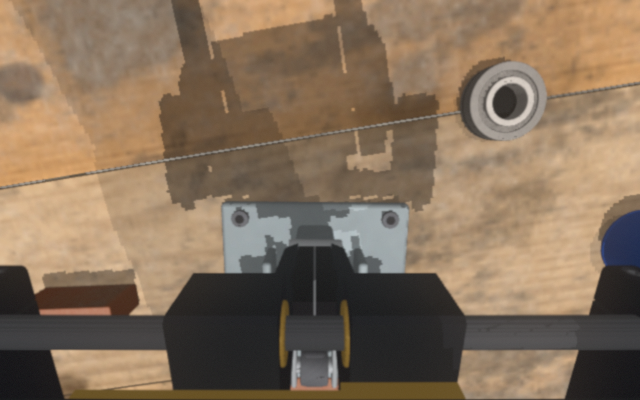

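Run:
```python
from lv import *
print(ctrl.state()['ee_pos'])
for i,(th) in enumerate((3.14,3.19,3.24)):
    if lv(th,0,.01,8,alpha=np.radians(3)): break
print(ctrl.state()['ee_pos'])
```

```text
[0.4 0.1 0.1]
3.14 0 False F [ 0.4 -0.2  0.5] err [-0.   0.   0.1] t 24.26
3.19 0 True F [-0.1 -0.8  4.4] err [ 2.2 -0.3  2.2] t 24.52
[0.4 0.1 0.1]
```

Run:
```python
from lv import *
p=ctrl.state()['ee_pos'].copy(); print(ctrl.move_straight(p-[0,0,.003],feed=.01,threshold=10)); ctrl.hold(.2); st=ctrl.state(); print(st['ft_force'],(st['ee_pos']-p)*1e3)
ctrl.move_straight(p+[0,0,.10],feed=.12)
import pickle
J0=J
ctrl.hold(.1)
st=ctrl.state(); s=imaging.snapshot('wrist'); cv2.imwrite('pics/w10.png',s['color'][:,:,::-1]); print(st['clock'],st['ft_force'])
s=imaging.snapshot('scene');cv2.imwrite('pics/s10.png',cv2.resize(s['color'][135:240,235:365,::-1],None,fx=5.5,fy=5.5,interpolation=3))
```

```text
True
[-1.8 -0.3  8.9] [ 0.1  0.  -0.4]
26.05 [-0.3  0.6 -0.1]
```

View pics/w10.png

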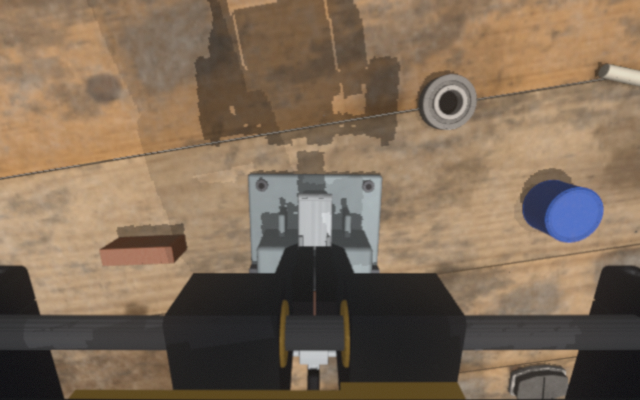

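View pics/s10.png

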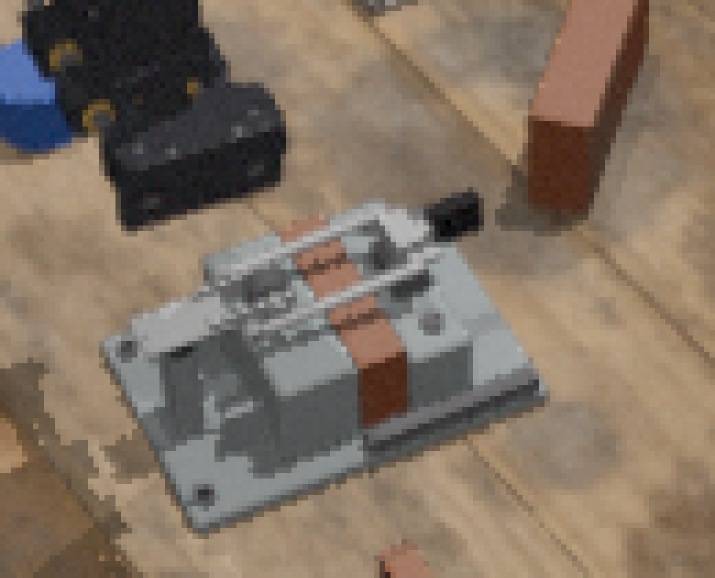

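Run:
```python
from m import *
he=np.array(imaging.snapshot('wrist')['hand_eye'])
p0=ctrl.state()['ee_pos']; ctrl.move_straight(p0+[0,.05,.08],feed=.15)
p,o,T=view_pose([0.01,0,.1],np.radians(95),np.radians(35),.34,np.pi,he)
ctrl.reach(p,o); ctrl.hold(.2)
s=imaging.snapshot('wrist'); cv2.imwrite('pics/w11.png',cv2.resize(s['color'][::-1,::-1,::-1][120:320,200:440],None,fx=3.3,fy=3,interpolation=3)); print(ctrl.state()['clock'])
```

```text
28.8
```

View pics/w11.png

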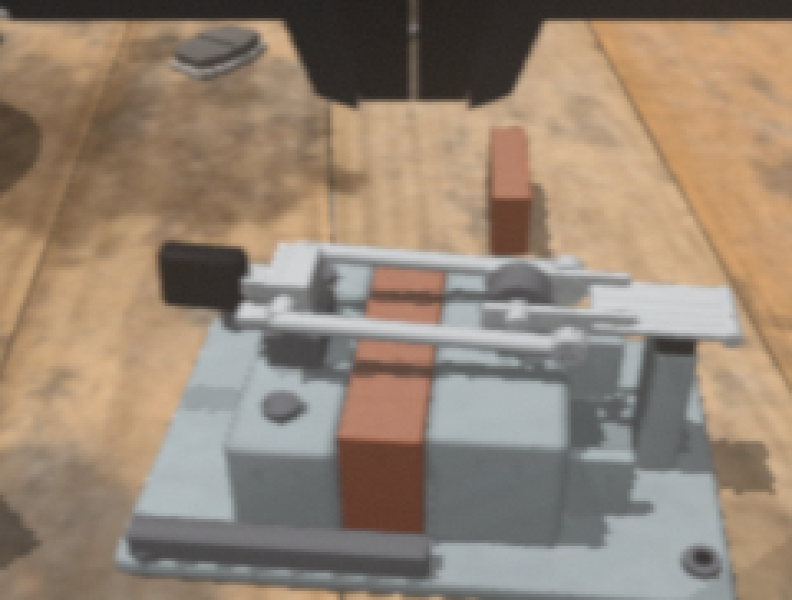

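The lever (650–740, 300) lies flat on its rest. The crossbar is hooked under the keeper's nose (300, 290). The block is closed up against both jaws, and the robot is clear.

Run:
```python
from cell import ctrl
print(ctrl.finish_job(), ctrl.state()['clock'])
```

```text
the job is handed in; nothing more can be done
the job is handed in; nothing more can be done
```

The lining block is clamped and the job was handed in at about 29 s, well inside the 56 s limit.

- **Hooking:** I pinched the loop's tab and lowered the crossbar slowly until it touched the keeper's ledge, at about 6 N. The ledge put the crossbar's centre at about 79 mm, some 5 mm below nominal. I then drew the crossbar back under the nose.
- **Lever:** I let go of the tab and pushed the lever over centre with shut fingers. The force on the tool stayed around 5 N or less up to that point, and the lever went down on its own. I then pressed it on to its rest with about 9 N, well short of forcing the rubber.
- **Last checks:** After I withdrew, the scene and side pictures showed the lever flat on its rest and the crossbar under the nose. The block had no visible gap to either jaw. The lever angle at the rest came out near 3.15, worked out from where the fingers made contact.
- **Disagreements:** My first fit wrongly took the base plate to be centred on the jig's origin, and I corrected it before the first grasp. The keeper stood about 3 mm nearer the robot than nominal, and by eye I had put it some 3 mm too low. The approach allowed for both.
- **Bystanders:** I didn't touch any of them, and those in the last views looked where they were. I made no separate measurement of them.

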